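# Rock the angle gauge on the humped stud

### The job

We are fixing the slope for a display shelf on the stall: take the angle gauge out of its tray compartment by its top tab and stand it upright across the middle of the humped pine stud offcut. Then rock it on the hump until its swinging pointer has settled on the brass index tab, with the pointer's tip within the tab's width, and finish while still gripping it there, motionless and pressed lightly on the stud, so the angle can be scribed. Leave the boxes and other goods where they are.

Things in the scene. Friction and masses are not known exactly. Their poses are not given: they have to be found in the camera images.
- gauge: Angle gauge, 0.23 to 0.42 kg, upright in a tray compartment. Origin: centre of its flat underside; y along the base, z up, x = normal of the white dial (faces the table's far side at the start). Base bar 28 (x) x 112 (y) x 10 mm high, dial plate 112 (y) x 24 (x) mm up to z 105, above it the black grip tab. Pivot of pointer and index at y 0, z 95 mm
- grip (a point): Middle of the gauge's grip tab, 128 mm above its underside; axes as the gauge. The tab is 18 (x) x 44 (y) mm, z 104 to 147 mm, pinched from above across x
- pointer (a joint): Angle (rad) of the dark pointer, a free pendulum on the pivot, in the dial plane; 0 = towards the gauge's base, positive = tip towards gauge +y. It hangs plumb: lean the gauge's top towards its +y by some angle and it reads plus that angle. Swings about twice a second, settles in about 1.5 s; stops at +-0.75
- index (a joint): Angle (rad) at which the brass index tab is set on the dial, same zero and sign as the pointer; between 0.18 and 0.44, different each time, so always on the +y side. Fixed for the job, and out of reach behind the pointer
- pointer_tip (a point): Tip of the dark pointer, 72 mm from the pivot; axes turn with the pointer (z from the tip towards the pivot)
- index_tip (a point): Middle of the brass index tab at the pointer tip's radius, 72 mm from the pivot; the tab is 8 mm wide and 18 mm long; axes turn with the index (z towards the pivot)
- stud: Pine stud offcut on a plywood foot (170 (x) x 100 (y) x 12 mm), fixed. Origin: centre of the underside; x along its length. It is 140 mm long, 66 mm wide, its top round like a log lying along x: the middle 60 mm is a hump of radius 34 mm (log axis at z 34, top at z 68 mm), the ends are 5 mm lower. The gauge stands across it, gauge x along stud x (either way round), and rocks about x
- crown (a point): Top of the stud's hump at its middle, 68 mm above the table; axes as the stud
- tray: Wooden tray, fixed, 250 (x) x 150 (y) x 34 mm high, walls 4 mm, floor 4 mm thick, two walls across x making three compartments of 78 (x) x 142 (y) mm in a row along its x. Origin: centre of the underside. One compartment holds the gauge, the others a box each, in any order
- box_a: Navy cufflink box 56 x 56 x 30 mm in a tray compartment, origin under its centre; leave alone
- box_b: Another such box in another compartment; leave alone
- ring_box: Open black ring box, 60 x 60 mm, 26 mm high with a raised lid up to 50 mm, on the cloth; leave alone
- buckle: Steel belt buckle frame 50 x 44 x 5 mm; leave alone
- tape: Grey tape measure 62 x 30 x 58 mm; leave alone
- driver: Screwdriver 180 mm long lying on the cloth; leave alone
- wedge: Flat pine offcut 90 x 45 x 20 mm; leave alone
Things that resemble listed ones, but are neither listed nor needed, are in the scene too. Leave any pink or purple look-alike of the gauge alone. Leave any pink look-alike of the stud alone.

How it is judged:
On the way, in this order (a step that is already met when the one before it is completed fails the run):
1. the gauge is gripped and lifted clear of the tray (height (world z) of gauge above 0.05 m and contact force between gauge and tray below 0.05 N and contact force between the fingers and gauge above 1 N), for 0.2 s.
2. the gauge, still gripped, stands upright (within 0.11 rad) across the middle of the stud's hump, touching it (contact force between gauge and stud between 0.5 and 25 N and contact force between the fingers and gauge above 1 N and x of gauge in the frame of crown between -0.03 and 0.03 m and y of gauge in the frame of crown between -0.03 and 0.03 m and angle between the x axis of gauge and the x axis of stud, either way round below 0.3 rad and height (world z) of gauge above 0.045 m and contact force between gauge and tray below 0.05 N and angle between gauge's own z axis and vertical below 0.11 rad), for 0.2 s.
At the end, for the whole second after the job is handed in: Gauge held in the fingers across the stud (within 30 mm of the hump's middle, dial normal within 0.3 rad of its length), pressing on it with 0.5 to 25 N, off the tray, underside over 45 mm up; pointer at rest within 0.056 rad (4 mm) of the index; gauge still (10 mm/s, 0.08 rad/s) (contact force between gauge and stud between 0.5 and 25 N and contact force between the fingers and gauge above 1 N and x of gauge in the frame of crown between -0.03 and 0.03 m and y of gauge in the frame of crown between -0.03 and 0.03 m and angle between the x axis of gauge and the x axis of stud, either way round below 0.3 rad and height (world z) of gauge above 0.045 m and contact force between gauge and tray below 0.05 N and angle between the z axis of pointer_tip and the z axis of index_tip, either way round below 0.056 rad and linear speed of gauge below 0.01 m/s and angular speed of gauge below 0.08 rad/s and velocity of joint pointer between -0.15 and 0.15 rad/s); the arm keeps its last pose, push and grip.
It fails at once if a bystander (box, ring box, buckle, tape measure, screwdriver or pine offcut) is shoved by more than 30 mm (distance of any of box_a, box_b, ring_box, buckle, tape, driver, wedge from where it was at the start of the episode above 0.03 m).
It also fails if it takes over 51 s, if anything falls off the work surface, if the arm or the gripper's body presses on something with over 40 N, if the wrist force passes 120 N, or if a joint passes its speed limit or range.

### The arm

A 6-joint arm with a two-finger parallel gripper is mounted at the origin on the work surface. World frame = base frame: x ahead of the robot, y to its left, z up, the work surface at z = 0. Lengths are in m, angles in rad, forces in N, time in s.
With the tool pointing down it reaches from about 0.4 to 0.825 m from the base axis. Payload 7 kg.
Tool frame: the origin (TCP) lies at the centre of the arm's flange, where the gripper is bolted on; the fingertips stand 178 mm ahead of it and the grasp point (between the pads) lies 159 mm ahead of it (arm.tip_reach is the distance from the TCP to the fingertips, in m); z points along the fingers, y is the direction in which the jaws open and shut (so a half turn about z gives the same grasp; the last joint's range is limited). The gripper opens to 88 mm and grips with 3 to 60 N. Pads are 19 mm wide; open, the fingers measure 130 mm over their backs; the gripper's body (78 mm by 193 mm) begins 47 mm behind the grasp point.
Start: joints at [-0.868, 0.359, 0.012, 0, -1.224, -0.288], TCP at [0.272, -0.618, 0.405] pointing down, gripper open.
Joint ranges: [-3.07, 3.07], [-1.43, 2.12], [-1.02, 1.25], [-3.03, 1.67], [-3.05, -0], [-3.03, 3.03]. Speed limits (rad/s): [2.39, 2.39, 3.01, 3.14, 3.14, 3.14].

### API

Orientations are given as [roll, pitch, yaw] about the fixed x, y, z axes, in that order (R = Rz(yaw) Ry(pitch) Rx(roll)).
In Python, from station import arm gives the robot as it stands.
- The arm moves only by the shell command python3 -m inch 'ROWS' [OPENING] [FORCE]. ROWS is JSON, a list that holds one entry, the list of rows, each a list of 6 numbers: the shift along the world's x, y, z in units of 200 mm (1.0 is 200 mm), then the turn, a rotation vector about the world's x, y, z in units of 180 degrees (1.0 is 180 degrees). A call has 1 to 8 rows; each row is the pose to reach, as a shift and turn from the pose commanded when the call began, turning the shorter way round; what a row does not reach only later rows make up. A row lasts 1/8 s, in which the tool goes at most 62.5 mm and 10.7 degrees, less where a joint would pass 70% of its speed; a pose out of reach is approached as far as the arm can. A call with a number of a shift or a turn outside -1 to 1 is refused whole. A call with a gripper value outside its range is refused whole. OPENING is the finger opening in mm, from 0 to 87.6, set as the call begins (- or left out, the last holds). The fingers move at their own pace and stop on an object; FORCE is the grip in N (left out, the last holds). Time passes only in rows, so rows that repeat a pose let the fingers close. It gives the time, the measured TCP pose, the force and the opening at its end, in the units of the state.
- arm.get_state(): the state, without advancing time (a new reading comes with each control period).
- arm.grab_frame(name): name is "side" or "top" or "wrist"; returns the picture (480x640x3 uint8, blue, green, red); there is no depth.
- arm.camera_params(name): a dict with "vertical_fov" (degrees; the focal length in pixels is half the picture's height over the tangent of half this angle, whatever the lens; pixels are square), "cx", "cy" (the principal point, pixels), "pose" (4x4, takes a point from camera to world coordinates). Camera axes: x right, y down, z forward; pixel columns grow to the right and rows downward; lengths in m; the calibration is good to about 2 mm. A picture is of the moment at which its call begins: read the wrist's pose just before it. camera_params takes no time and is no camera call; for the wrist camera it gives the pose at the moment of the call.
- arm.job_done(): hands the job in, once; it reports no verdict.
Trained networks look in the newest picture that a camera, given by its name, has taken for a name from the list of things; names that differ only in an ending like _2 or _b are one class to them, and where a whole thing is asked for, a point or a joint stands for the part that bears it (a point fixed in the world has none). Each returns a list of dicts, best first, with "score" (0 to 1); they miss things now and then, are a little off and sometimes report something else, mostly with a low value. They report only what shows in the picture. A call takes as long as a camera call. They do not tell look-alikes from the thing itself.
- arm.search_frame(target, camera): "box" ([left, top, right, bottom] in pixels, round what is visible of it).
- arm.regions_of(target, camera): "region" (480x640 bool, what is visible of it) and "box" ([left, top, right, bottom] in pixels, round what is visible of it).
The state is a dict: "t": time; "q": joint angles; "qd": joint speeds; "joint_efforts": joint torques, N m; "eef_pos": TCP position; "ee_rot": TCP orientation; "force": force on the tool from outside, world axes, zero at the start; "moment": the same for the moment, N m; "width": finger opening in m.
Only numpy, scipy, OpenCV 4.12 (cv2) and the standard library are available. Lean on these libraries where they do the work, as an engineer would, in place of code of your own. Each camera call takes 0.05 s, during which the arm holds its last target.

## Working session

There is one attempt and no reset: what is moved stays moved. The work goes in short steps, Python scripts to look and compute and a shell command to move; the robot and the scene stay as the last step left them, time stands still between calls to the robot, and variables do not carry over. Pictures are saved under pics/ and viewed, and the job is handed in when it is done.

```bash
ls; mkdir -p pics
python3 - <<'E'
from station import arm
import cv2
print(arm.get_state())
for n in("side","top","wrist"):
    cv2.imwrite(f"pics/a_{n}.png",arm.grab_frame(n)); p=arm.camera_params(n); print(n,p)
    for t in ("gauge","stud"):
        try: print(t,arm.search_frame(t,n))
        except Exception as e: print(e)
E
```

```text
pics
{'t': 0.0, 'q': array([-8.67911343e-01,  3.59401911e-01,  1.10694031e-02, -3.61139994e-04,
       -1.22406767e+00, -2.88092906e-01]), 'qd': array([-5.74900966e-06, -1.63183077e-03, -7.89945321e-04,  2.00382530e-04,
       -1.43399629e-03,  9.02731511e-04]), 'joint_efforts': array([-2.67394062e-04, -5.82719278e+01,  2.93058783e+01,  6.99735135e+00,
        6.84848113e-03, -1.91575682e-04]), 'eef_pos': array([ 0.27194999, -0.61759172,  0.40371532]), 'ee_rot': array([ 3.13995843e+00, -1.30238254e-04, -2.72692346e+00]), 'force': array([-0.13482218, -0.48366225, -0.42649095]), 'moment': array([-0.01077942,  0.06320558, -0.03510549]), 'width': 0.08751894303714405}
side {'vertical_fov': 46.23036300543045, 'cx': 320.50222499316993, 'cy': 234.61949579447761, 'pose': array([[-0.90401908, -0.27498753,  0.32730928,  0.1299444 ],
       [-0.42701276,  0.61711303, -0.66093238,  0.8565449 ],
       [-0.02023866, -0.73726072, -0.67530513,  0.98834653],
       [ 0.        ,  0.        ,  0.        ,  1.        ]])}
gauge [{'box': [352.5, 131.6, 390.6, 180.6], 'score': 0.89}, {'box': [406.6, 213.
[... 591 characters left out ...]
], 'score': 0.96}, {'box': [376.2, 193.5, 431.6, 219.5], 'score': 0.95}, {'box': [338.9, 325.0, 386.2, 360.9], 'score': 0.7}]
stud [{'box': [171.7, 133.9, 220.4, 204.5], 'score': 0.86}, {'box': [199.9, 218.3, 260.3, 296.6], 'score': 0.66}]
wrist {'vertical_fov': 65.57058353452854, 'cx': 318.64196644098547, 'cy': 239.55401927400752, 'pose': array([[-4.02715550e-01,  8.87624708e-01,  2.23478330e-01,
         2.13055225e-01],
       [ 9.15324707e-01,  3.90279699e-01,  9.93098052e-02,
        -6.44000913e-01],
       [ 9.30781505e-04,  2.44548840e-01, -9.69636529e-01,
         3.83866622e-01],
       [ 0.00000000e+00,  0.00000000e+00,  0.00000000e+00,
         1.00000000e+00]])}
gauge []
stud []
```

View pics/a_side.png

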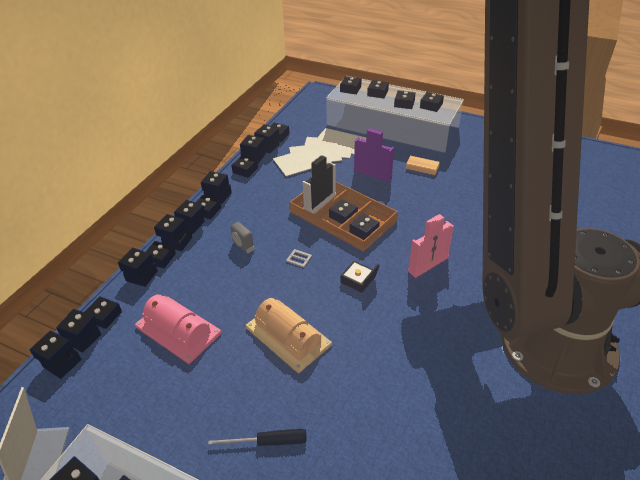

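View pics/a_top.png

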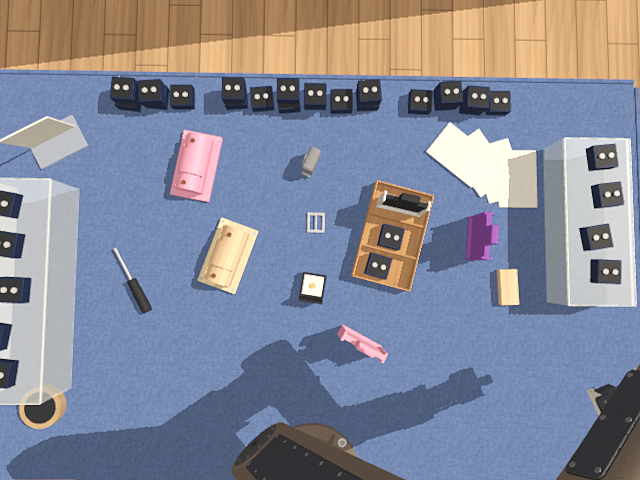

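```bash
cat > h.py <<'E'
from station import arm
import numpy as np, cv2
def K(p):
    f=240/np.tan(np.radians(p["vertical_fov"])/2); return f,p["cx"],p["cy"]
def ray(p,u,v,z):
    f,cx,cy=K(p); T=p["pose"]; d=T[:3,:3]@np.array([(u-cx)/f,(v-cy)/f,1]); o=T[:3,3]
    return o+d*(z-o[2])/d[2]
def proj(p,X):
    f,cx,cy=K(p); T=p["pose"]; c=(np.atleast_2d(X)-T[:3,3])@T[:3,:3]
    return np.c_[cx+f*c[:,0]/c[:,2],cy+f*c[:,1]/c[:,2]]
E
python3 - <<'E'
from h import *
p=arm.camera_params("top"); ps=arm.camera_params("side")
im=arm.grab_frame("top")
for t,z in(("stud",0.012),("tray",0.034),("gauge",.147)):
    for r in arm.regions_of(t,"top"):
        m=r["region"].astype(np.uint8); c,_=cv2.findContours(m,0,2); c=max(c,key=cv2.contourArea)
        b=cv2.boxPoints(cv2.minAreaRect(c)); w=np.array([ray(p,*x,z)[:2] for x in b])
        print(t,round(r["score"],2),r["box"],"\n px",b.round(1).tolist(),"\n w",w.round(4).tolist(),"c",w.mean(0).round(4), "edges",np.linalg.norm(np.diff(w,axis=0),axis=1).round(4),np.degrees(np.arctan2(*(w[1]-w[0])[::-1])))
cv2.imwrite("pics/b_top.png",cv2.resize(im[165:305,180:450],None,fx=2.9,fy=2.9,interpolation=cv2.INTER_CUBIC))
s=arm.grab_frame("side")
cv2.imwrite("pics/b_side.png",cv2.resize(s[140:380,230:450],None,fx=2.5,fy=2.5,interpolation=cv2.INTER_CUBIC))
E
```

```text
stud 0.78 [170.3, 133.1, 221.4, 204.2] 
 px [[168.5, 194.60000610351562], [183.8000030517578, 129.10000610351562], [223.6999969482422, 138.39999389648438], [208.39999389648438, 203.89999389648438]] 
 w [[0.6849, 0.3679], [0.8545, 0.3337], [0.8316, 0.2315], [0.6622, 0.2667]] c [0.7583 0.3   ] edges [0.173  0.1047 0.173 ] -11.38668563285044
stud 0.46 [363.1, 252.0, 393.6, 282.3] 
 px [[362.6000061035156, 273.79998779296875], [369.0, 251.39999389648438], [392.79998779296875, 258.20001220703125], [386.3999938964844, 280.5]] 
 w [[0.4882, -0.1257], [0.5448, -0.1419], [0.528, -0.2024], [0.4714, -0.186]] c [ 0.5081 -0.164 ] edges [0.0589 0.0628 0.0589] -15.945605574117932
tray 0.79 [352.5, 180.1, 432.3, 293.4] 
 px [[349.5, 276.0], [374.70001220703125, 179.39999389648438], [434.79998779296875, 195.0], [409.6000061035156, 291.6000061035156]] 
 w [[0.4827, -0.0905], [0.7255, -0.1533], [0.6873, -0.3051], [0.445, -0.24]] c [ 0.5851 -0.1972] edges [0.2508 0.1565 0.2509] -14.516578179578662
gauge 0.98 [341.4, 325.1, 386.9, 362.1] 
 px [[335.29998779296875, 339.1000061035156], [342.5, 325.1000061035156], [389.8999938964844, 349.6000061035156], [382.6000061035156, 363.6000061035156]] 
 w [[0.3451, -0.0493], [0.3758, -0.0652], [0.3226, -0.1704], [0.2921, -0.1543]] c [ 0.3339 -0.1098] edges [0.0345 0.1179 0.0345] -27.391072743649907
gauge 0.73 [465.7, 209.7, 497.2, 260.4] 
 px [[466.0, 212.0], [498.0, 212.0], [498.0, 260.0], [466.0, 260.0]] 
 w [[0.6307, -0.3443], [0.6314, -0.4174], [0.5226, -0.4154], [0.5221, -0.3428]] c [ 0.5767 -0.3799] edges [0.0731 0.1088 0.0726] -89.44724987791928
gauge 0.63 [376.9, 192.6, 431.3, 217.0] 
 px [[376.0, 207.39999389648438], [380.5, 187.3000030517578], [431.3999938964844, 198.60000610351562], [426.8999938964844, 218.8000030517578]] 
 w [[0.639, -0.14], [0.685, -0.1502], [0.6604, -0.2658], [0.6145, -0.2553]] c [ 0.6497 -0.2028] edges [0.0471 0.1183 0.0471] -12.512693449459523
```

View pics/b_top.png

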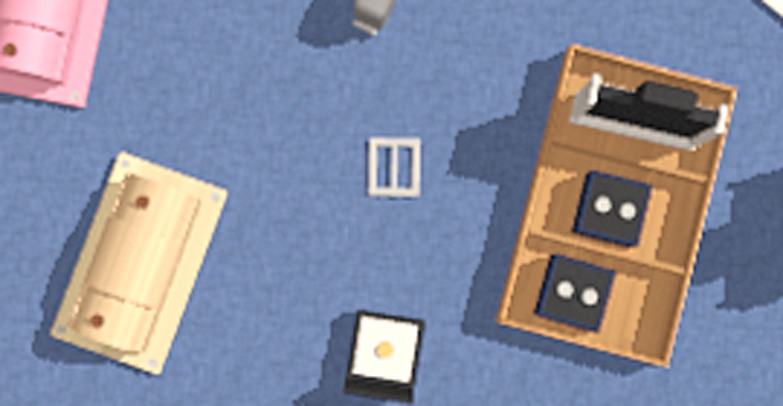

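View pics/b_side.png

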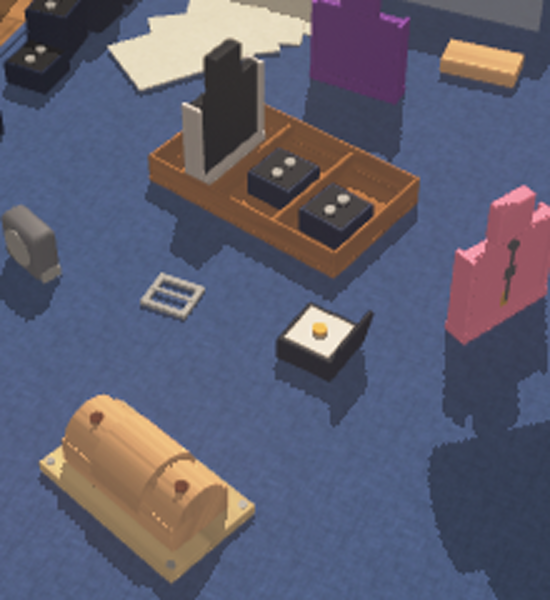

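Run:
```python
from h import *
im=cv2.imread("pics/a_top.png");s=cv2.imread("pics/a_side.png")
a=cv2.resize(im[178:224,368:440],None,fx=8,fy=8,interpolation=cv2.INTER_CUBIC)
b=cv2.resize(s[148:222,294:344],None,fx=7,fy=7,interpolation=cv2.INTER_CUBIC)
o=np.zeros((600,800,3),np.uint8);o[:a.shape[0],:a.shape[1]]=a;cv2.imwrite("pics/c1.png",a);cv2.imwrite("pics/c2.png",b)
p=arm.camera_params("top"); ps=arm.camera_params("side")
c=np.array([ray(p,u,v,.012)[:2] for u,v in((222.4,217.8),(258.6,230.5),(235.2,294),(197.2,279.8))])
print(c.round(4),c.mean(0).round(4),np.linalg.norm(c-np.roll(c,-1,0),axis=1),
 np.degrees(np.arctan2(*((c[0]+c[1]-c[2]-c[3])[::-1]))))
# side: foot corners from crop /2.5
d=np.array([ray(ps,u/2.5+230,v/2.5+140,.012)[:2] for u,v in((42,463),(172,578),(254,508))])
print(d.round(4),np.linalg.norm(np.diff(d,axis=0),axis=1),((d[0]+d[2])/2).round(4))
```

```text
[[0.6271 0.2306]
 [0.5956 0.1385]
 [0.4353 0.1946]
 [0.4702 0.2903]] [0.5321 0.2135] [0.09725013 0.16986041 0.1018491  0.16794793] -20.05877889647583
[[0.6253 0.2329]
 [0.4678 0.2909]
 [0.4359 0.1999]] [0.16779451 0.09641334] [0.5306 0.2164]
```

View pics/c1.png

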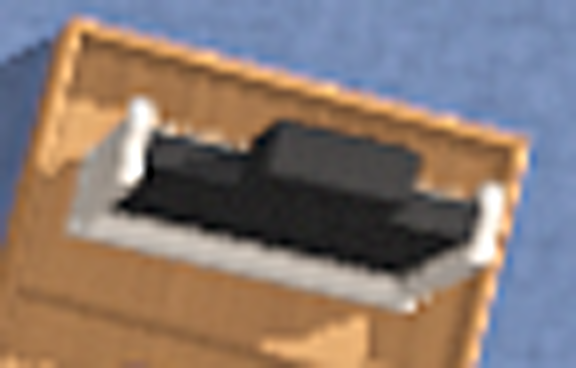

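View pics/c2.png

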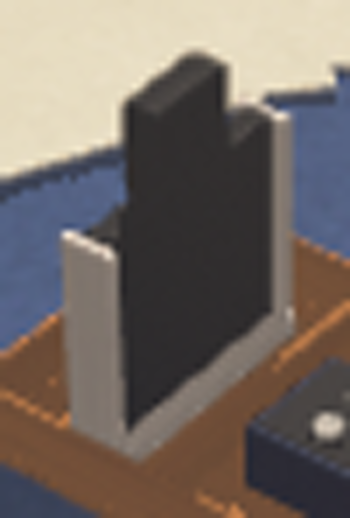

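```bash
cat >> h.py <<'E'
def box(x0,x1,y0,y1,z0,z1):
    return np.array([[x,y,z] for x in(x0,x1) for y in(y0,y1) for z in(z0,z1)])
G=[box(-.014,.014,-.056,.056,0,.01),box(-.012,.012,-.056,.056,.01,.105),box(-.009,.009,-.022,.022,.104,.147)]
def Rz(a): return np.array([[np.cos(a),-np.sin(a),0],[np.sin(a),np.cos(a),0],[0,0,1]])
def mask(p,parts,x,y,z,a,R=None):
    R=Rz(a) if R is None else R
    m=np.zeros((480*4,640*4),np.uint8)
    for b in parts:
        h=cv2.convexHull((proj(p,b@R.T+[x,y,z])*4+1.5).astype(np.float32)).round().astype(np.int32); cv2.fillConvexPoly(m,h,1)
    return m
def edges(p,parts,x,y,z,a,im,col=(0,255,0),R=None):
    R=Rz(a) if R is None else R
    for b in parts:
        q=proj(p,b@R.T+[x,y,z])
        for i in range(8):
            for k in (1,2,4):
                if not i&k: cv2.line(im,*[tuple((q[j]*16).round().astype(int).tolist()) for j in(i,i|k)],col,1,cv2.LINE_AA,4)
E
cat > fit.py <<'E'
from h import *
from scipy.optimize import minimize
cams={n:arm.camera_params(n) for n in("top","side")}
def fit(target,parts,z,x0,near):
    ims={n:arm.grab_frame(n) for n in cams}; M={}
    for n in cams:
        rs=arm.regions_of(target,n)
        c=proj(cams[n],near)[0]
        rs=sorted(rs,key=lambda r:np.hypot((r["box"][0]+r["box"][2])/2-c[0],(r["box"][1]+r["box"][3])/2-c[1]))
        print(n,rs[0]["box"],rs[0]["score"],c); M[n]=cv2.resize(rs[0]["region"].astype(np.uint8),None,fx=4,fy=4,interpolation=0)
    def iou(m,r): return (m&r).sum()/max(1,(m|r).sum())
    f=lambda v,ns=("top","side"):-sum(iou(mask(cams[n],parts,v[0],v[1],z,v[2]*5),M[n]) for n in ns)
    for ns in(("top","side"),("top",),("side",)):
        r=minimize(f,[x0[0],x0[1],x0[2]/5],args=(ns,),method="Nelder-Mead",options=dict(initial_simplex=np.array([x0[0],x0[1],x0[2]/5])+np.array([[0,0,0],[.01,0,0],[0,.01,0],[0,0,.03]]),xatol=2e-4,fatol=1e-4))
        print(ns,r.x[:2].round(4),(r.x[2]*5).round(4),r.fun)
        if len(ns)==2: best=[r.x[0],r.x[1],r.x[2]*5]
    for n in cams:
        im=ims[n].copy(); big=im
        edges(cams[n],parts,best[0],best[1],z,best[2],big)
        c=proj(cams[n],near)[0].astype(int); 
        cr=big[c[1]-60:c[1]+60,c[0]-70:c[0]+70]; cv2.imwrite(f"pics/fit_{target}_{n}.png",cv2.resize(cr,None,fx=5,fy=5,interpolation=cv2.INTER_CUBIC))
    return best
a=np.linspace(0,np.pi,13)
cyl=lambda x0,x1,r:np.array([[x,(r-.0005)*np.cos(t) if 0 else min(.033,r)*np.cos(t),max(0.,.034+r*np.sin(t))] for x in(x0,x1) for t in a])
S=[box(-.085,.085,-.05,.05,0,.012)]
hull=lambda x0,x1,r:np.vstack([np.array([[x,r*np.cos(t),.034+r*np.sin(t)] for x in(x0,x1) for t in a]),box(x0,x1,-.033,.033,0,.02)])
SS=[S[0],hull(-.07,.07,.029),hull(-.03,.03,.034)]
if __name__=="__main__":
    fit("gauge",G,.004,[.65,-.2,-.24],[.65,-.2,.06])
    v=fit("stud",SS,0,[.532,.2135,-.35],[.532,.2135,.03]) if 0 else None
E
python3 fit.py
```

```text
top [379.6, 193.5, 430.2, 216.3] 0.59 [395.22666332 207.98639685]
side [300.2, 156.0, 336.7, 214.5] 0.58 [320.42945673 193.04225545]
('top', 'side') [ 0.6607 -0.2182] -0.1926 -1.7912653342332265
('top',) [ 0.6601 -0.2169] -0.1586 -0.8755775577557756
('side',) [ 0.6628 -0.2213] -0.2113 -0.9386024423337856
```

View pics/fit_gauge_top.png

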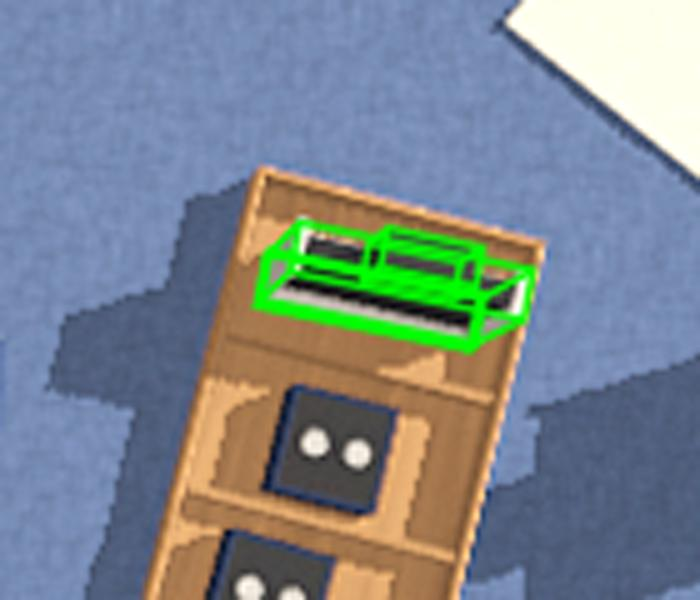

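View pics/fit_gauge_side.png

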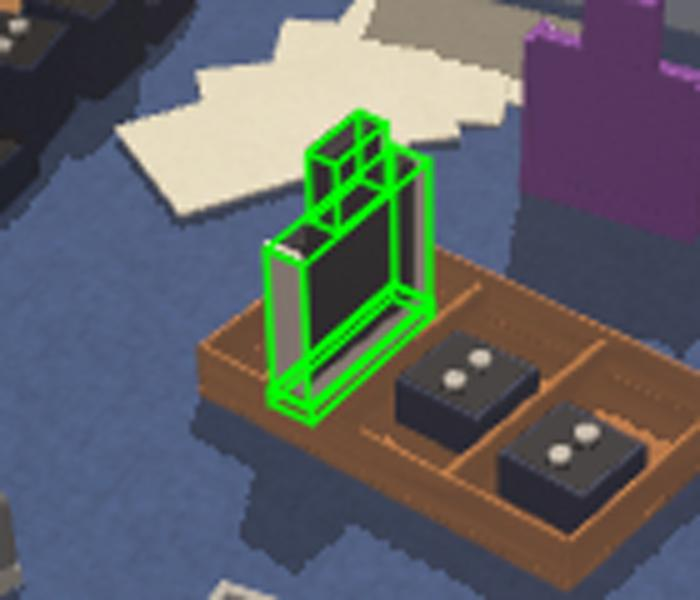

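```bash
python3 -m inch '[[[0.3,0.3,0,0,0,0.05],[0.6,0.6,0,0,0,0.1],[0.8,0.8,0,0,0,0.15],[0.98,1,0,0,0,0.2],[0.98,1,0,0,0,0.25],[0.98,1,0,0,0,0.3046]]]' 60 - && python3 -m inch '[[[0.3,0.3,0,0,0,0],[0.6,0.6,0,0,0,0],[0.8,0.8,-0.1,0,0,0],[0.96,1,-0.2,0,0,0],[0.96,1,-0.2,0,0,0]]]' && python3 fit.py
python3 - <<'E'
from h import *
s=arm.get_state();print(s["t"],s["q"].round(3),s["eef_pos"].round(4),s["ee_rot"].round(4),s["force"].round(2))
cv2.imwrite("pics/d_w.png",arm.grab_frame("wrist"))
E
```

```text
t: 1.65
eef_pos: [0.4698, -0.4158, 0.4048]
ee_rot: [-3.141, 0.0, -1.761]
force: [-0.0, 0.3, -0.4]
width: 0.06
t: 2.28
eef_pos: [0.6615, -0.2152, 0.3632]
ee_rot: [3.14, 0.0, -1.768]
force: [0.3, -0.9, -0.6]
width: 0.0601
top [376.2, 191.3, 431.1, 212.8] 0.85 [395.22666332 207.98639685]
side [300.1, 154.2, 336.2, 213.4] 0.81 [320.42945673 193.04225545]
('top', 'side') [ 0.661  -0.2177] -0.1839 -1.4000237729314495
('top',) [ 0.6632 -0.2158] -0.1047 -0.5071608539981435
('side',) [ 0.6627 -0.2222] -0.1945 -0.9116549509676299
2.475 [-0.039  0.416  0.006  0.    -1.161 -0.16 ] [ 0.6602 -0.2175  0.3644] [ 3.1408e+00 -3.0000e-04 -1.7689e+00] [ 0.73  0.57 -0.06]
```

View pics/d_w.png

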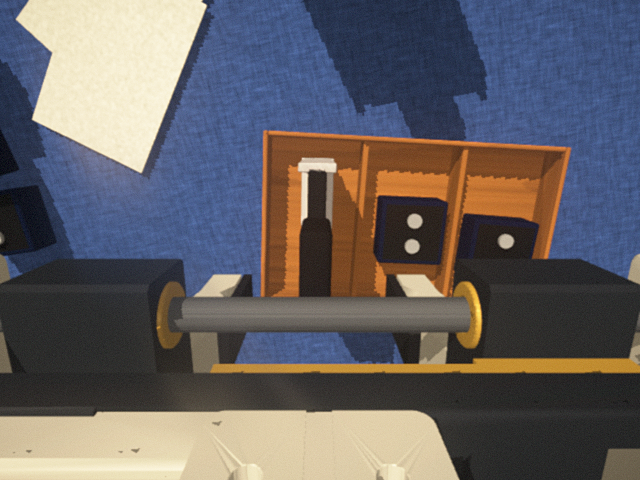

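```bash
python3 -m inch '[[[0,0,-0.2,0,0,0],[0,0,-0.357,0,0,0],[0,0,-0.357,0,0,0]]]' && python3 -m inch '[[[0,0,0,0,0,0],[0,0,0,0,0,0],[0,0,0,0,0,0],[0,0,0,0,0,0],[0,0,0,0,0,0]]]' 5 40
```

```text
t: 2.9
eef_pos: [0.6585, -0.219, 0.2915]
ee_rot: [3.137, -0.0, -1.772]
force: [0.3, 0.3, -0.1]
width: 0.0597
t: 3.52
eef_pos: [0.6601, -0.2177, 0.2935]
ee_rot: [-3.141, 0.0, -1.77]
force: [-0.3, 1.2, 0.8]
width: 0.0179
```

```bash
python3 -m inch '[[[0,0,0.1,0,0,0],[0,0,0.3,0,0,0],[0,0,0.6,0,0,0],[0,0,0.75,0,0,0],[0,0,0.75,0,0,0],[0,0,0.75,0,0,0]]]'
python3 - <<'E'
from fit import *
s=arm.get_state();print(s["t"],s["q"].round(3),s["eef_pos"].round(4),s["ee_rot"].round(4),s["force"].round(2),s["width"])
v=fit("stud",SS,0,[.532,.2135,-.35],[.532,.2135,.03])
cv2.imwrite("pics/e_s.png",arm.grab_frame("side"))
E
```

```text
t: 4.28
eef_pos: [0.6596, -0.2174, 0.441]
ee_rot: [3.138, 0.001, -1.77]
force: [-0.2, 0.6, -4.3]
width: 0.0178
4.275 [-3.900e-02  3.740e-01  1.170e-01 -1.000e-03 -1.317e+00 -1.600e-01] [ 0.6596 -0.2174  0.441 ] [ 3.1383e+00  6.0000e-04 -1.7701e+00] [-0.24  0.62 -4.26] 0.017837782559152787
top [199.4, 217.9, 258.7, 293.6] 0.66 [227.13808013 255.18797796]
side [246.0, 297.8, 330.7, 370.6] 0.92 [288.04880445 327.64242088]
('top', 'side') [0.5332 0.2142] -0.3466 -1.9153603076600625
('top',) [0.5317 0.2157] -0.3505 -0.9583655992347287
('side',) [0.5348 0.2135] -0.3466 -0.9758290968487896
```

View pics/e_s.png

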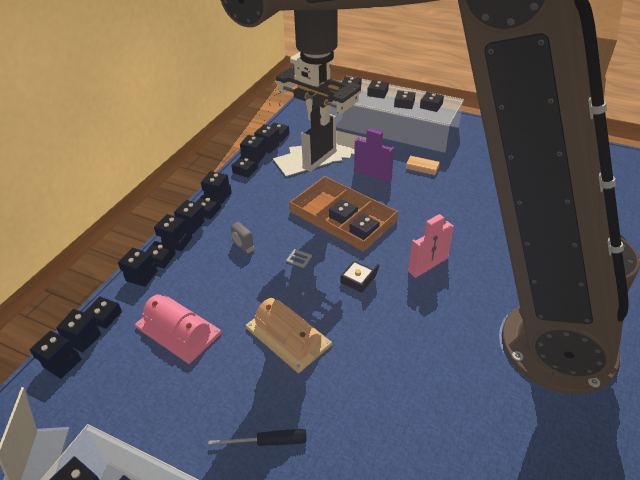

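View pics/fit_stud_side.png

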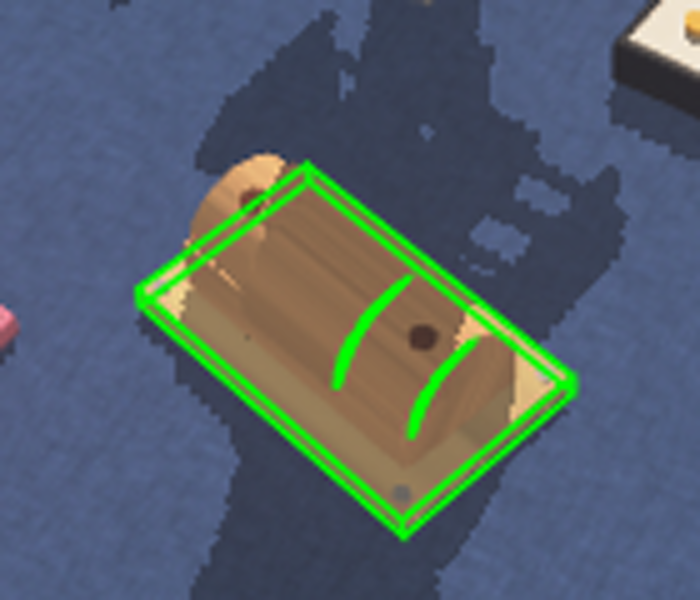

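View pics/fit_stud_top.png

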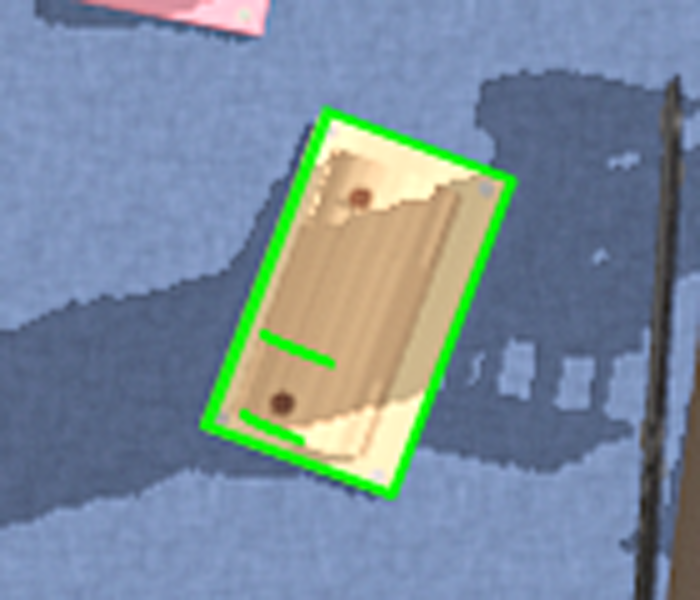

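```bash
python3 -m inch '[[[-0.03,0.1,0,0,0,0.055],[-0.07,0.22,0,0,0,0.11],[-0.12,0.36,0,0,0,0.165],[-0.16,0.5,0,0,0,0.22],[-0.2,0.64,0,0,0,0.275],[-0.25,0.78,0,0,0,0.33],[-0.28,0.9,0,0,0,0.385],[-0.3,1.0,0,0,0,0.44]]]' && python3 -m inch '[[[-0.05,0.15,0,0,0,0.055],[-0.09,0.3,0,0,0,0.11],[-0.13,0.44,0,0,0,0.165],[-0.17,0.58,0,0,0,0.22],[-0.21,0.72,0,0,0,0.275],[-0.25,0.86,0,0,0,0.33],[-0.29,0.98,0,0,0,0.385],[-0.32,1.0,0,0,0,0.44]]]' && python3 -m inch '[[[-0.0175,0.16,0,0,0,0.04],[-0.0175,0.16,-0.1,0,0,0.073],[-0.0175,0.16,-0.2,0,0,0.073],[-0.0175,0.16,-0.3,0,0,0.073],[-0.0175,0.16,-0.3,0,0,0.073],[-0.0175,0.16,-0.3,0,0,0.073]]]'
python3 - <<'E'
from h import *
im=arm.grab_frame("side")
s=arm.get_state();print(s["t"],s["q"].round(3),s["eef_pos"].round(4),s["ee_rot"].round(4),s["force"].round(2),s["width"])
c=proj(arm.camera_params("side"),[s["eef_pos"][0],s["eef_pos"][1],.15])[0].astype(int);print(c)
cv2.imwrite("pics/f_s.png",im)
cv2.imwrite("pics/f_z.png",cv2.resize(im[c[1]-65:c[1]+75,c[0]-70:c[0]+70],None,fx=4.2,fy=4.2,interpolation=cv2.INTER_CUBIC))
E
```

```text
t: 5.52
eef_pos: [0.5996, -0.0168, 0.4429]
ee_rot: [3.141, 0.0, -0.381]
force: [1.1, -0.2, -4.5]
width: 0.0179
t: 6.52
eef_pos: [0.5356, 0.1837, 0.4427]
ee_rot: [-3.141, 0.0, 1.002]
force: [0.0, -0.5, -3.7]
width: 0.018
t: 7.28
eef_pos: [0.5328, 0.2144, 0.384]
ee_rot: [3.141, -0.0, 1.224]
force: [1.0, 0.5, -3.0]
width: 0.0176
7.325 [ 0.723  0.208 -0.246  0.    -1.116  2.072] [0.5328 0.2144 0.3843] [ 3.1406e+00 -1.0000e-03  1.2242e+00] [ 0.24 -0.07 -3.64] 0.018142724273701935
[283 290]
```

View pics/f_z.png

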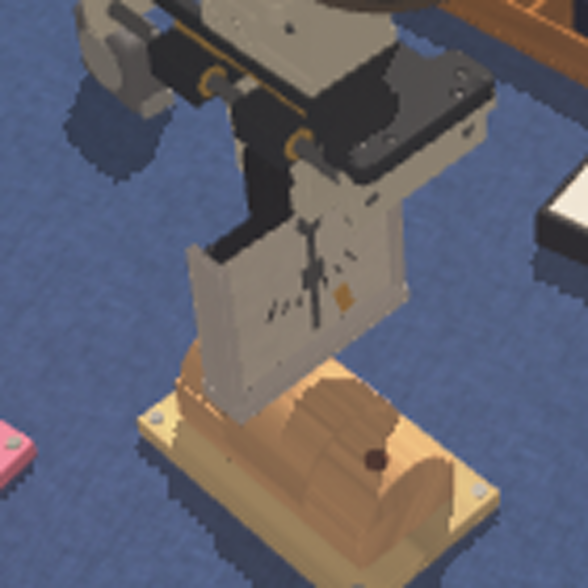

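```bash
python3 -m inch '[[[0,0,-0.06,0,0,0],[0,0,-0.115,0,0,0],[0,0,-0.125,0,0,0],[0,0,-0.13,0,0,0],[0,0,-0.13,0,0,0]]]'
cat > idx.py <<'E'
from h import *
import sys
def gaugeR(s):
    from scipy.spatial.transform import Rotation as R
    T=R.from_euler("xyz",s["ee_rot"]).as_matrix()
    # tool y = gauge x? (tool yaw=gauge yaw-90, z down)
    gz=-T[:,2]; gx=-T[:,1]; 
    if 1:
        # at grasp tool yaw -1.77 gauge yaw -0.2 : choose sign
        y0=s["ee_rot"][2]+np.pi/2; 
        if gx@np.array([np.cos(y0),np.sin(y0),0])<0: gx=-gx
    gy=np.cross(gz,gx); return np.c_[gx,gy,gz], s["eef_pos"]-gz*.2895
def brass(im,c,w=45):
    u=im[c[1]-w:c[1]+w,c[0]-w:c[0]+w]; hsv=cv2.cvtColor(u,cv2.COLOR_BGR2HSV).astype(int); return u,hsv
def look(name):
    im=arm.grab_frame("side"); s=arm.get_state(); p=arm.camera_params("side"); R,o=gaugeR(s)
    print("t",s["t"],"eef",s["eef_pos"].round(4),s["ee_rot"].round(4),"F",s["force"].round(2),"M",s["moment"].round(2),"gz tilt",np.arccos(R[2,2]).round(4),"o",o.round(4))
    c=proj(p,o+R@[.012,.012,.045])[0].astype(int)
    # fronto-parallel rectification of dial plane x=.0125
    sc=5 # px per mm
    src=np.array([[.0125,y,z] for y,z in((-.056,.105),(.056,.105),(.056,.0),(-.056,.0))])
    q=proj(p,src@R.T+o).astype(np.float32)
    dst=np.array([[0,0],[112*sc,0],[112*sc,105*sc],[0,105*sc]],np.float32)
    H=cv2.getPerspectiveTransform(q,dst); rec=cv2.warpPerspective(im,H,(112*sc,105*sc),flags=cv2.INTER_CUBIC)
    cv2.imwrite(f"pics/{name}.png",rec)
    hsv=cv2.cvtColor(rec,cv2.COLOR_BGR2HSV); m=((hsv[...,0]>8)&(hsv[...,0]<28)&(hsv[...,1]>110)&(hsv[...,2]>60)).astype(np.uint8)
    m[:20*sc]=0; m[96*sc:]=0; m[:,:25*sc]=0;m[:,100*sc:]=0
    n,l,st,ce=cv2.connectedComponentsWithStats(m)
    for i in range(1,n):
        if st[i,4]>40*sc:
            y=(ce[i][0]/sc-56); z=105-ce[i][1]/sc
            print("brass y %.1f z %.1f area %.0fmm2 r %.1f ang %.3f"%(y,z,st[i,4]/sc**2,np.hypot(y,95-z),np.arctan2(y,95-z)))
if __name__=="__main__": look(sys.argv[1])
E
python3 idx.py g1
```

```text
t: 7.95
eef_pos: [0.5325, 0.2142, 0.3575]
ee_rot: [3.141, -0.0, 1.224]
force: [-1.4, -1.1, -1.1]
width: 0.0177
t 8.0 eef [0.5325 0.2142 0.3575] [ 3.1414 -0.      1.2241] F [-1.04 -2.08 -0.78] M [-0.54  0.66 -0.  ] gz tilt 0.0002 o [0.5326 0.2142 0.068 ]
brass y 15.5 z 37.3 area 153mm2 r 59.8 ang 0.262
```

View pics/g1.png

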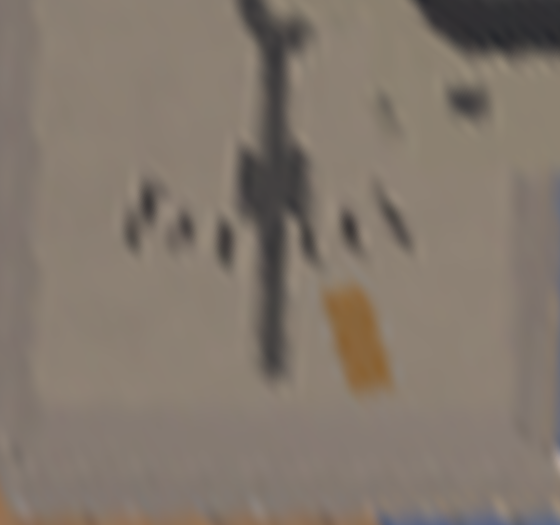

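```bash
python3 -m inch '[[[0,0,-0.004,0,0,0],[0,0,-0.004,0,0,0]]]'
python3 - <<'E'
from idx import *
im=arm.grab_frame("side");s=arm.get_state();p=arm.camera_params("side");R,o=gaugeR(s);print(o,R.round(3),s["force"])
b=im.copy(); edges(p,G,*o,0,b,R=R)
c=proj(p,o+[0,0,.06])[0].astype(int)
f=lambda k:cv2.resize(k[c[1]-45:c[1]+45,c[0]-40:c[0]+40],None,fx=5,fy=5,interpolation=cv2.INTER_CUBIC)
cv2.imwrite("pics/h.png",np.hstack([f(im),f(b)]))
E
```

```text
t: 8.25
eef_pos: [0.5325, 0.2142, 0.3574]
ee_rot: [3.141, -0.0, 1.224]
force: [-3.3, -0.7, 5.5]
width: 0.0183
[0.53277221 0.21425021 0.06794785] [[-0.941 -0.34  -0.001]
 [ 0.34  -0.941 -0.   ]
 [-0.001 -0.     1.   ]] [-3.42394316 -0.91073064  5.62726993]
```

View pics/h.png

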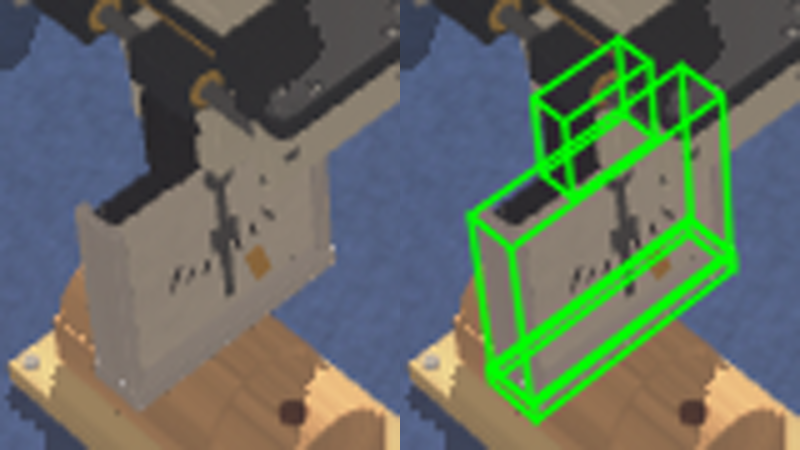

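```bash
cat > solve.py <<'E'
from idx import *
from scipy.optimize import least_squares
def run(name,sh=(0.2,-2.2)):
    im=arm.grab_frame("side");s=arm.get_state();p=arm.camera_params("side");R,o=gaugeR(s)
    print("t",s["t"],"eef",s["eef_pos"].round(4),s["ee_rot"].round(4),"F",s["force"].round(2),"tilt",np.arcsin(R[:,2]@np.array([-R[1,0],R[0,0],0])/np.hypot(R[0,0],R[1,0])).round(4),"o",o.round(4))
    k=6;c=(proj(p,o+R@[.0,0.01,.05])[0]).astype(int);w=32
    z=cv2.resize(im[c[1]-w:c[1]+w,c[0]-w:c[0]+w],None,fx=9,fy=9,interpolation=cv2.INTER_CUBIC)
    hsv=cv2.cvtColor(im,cv2.COLOR_BGR2HSV).astype(int); sub=np.zeros(im.shape[:2],bool); pr=proj(p,o+R@[.006,.02,.03])[0].astype(int)
    sub[pr[1]-12:pr[1]+12,pr[0]-12:pr[0]+12]=1
    m=sub&(hsv[...,0]>8)&(hsv[...,0]<28)&(hsv[...,1]>90)
    W=(m*(hsv[...,1]-60)); W[~m]=0
    n,l=cv2.connectedComponents(m.astype(np.uint8)); 
    if n>1:
        best=max(range(1,n),key=lambda i:(l==i).sum()); yy,xx=np.nonzero(l==best); ww=np.minimum(W[yy,xx],100); u=(xx*ww).sum()/ww.sum(); v=(yy*ww).sum()/ww.sum()
        f=lambda a:proj(p,o+R@[a[0]*.01,.072*np.sin(a[1]),.095-.072*np.cos(a[1])])[0]+sh-[u,v]
        r=least_squares(f,[.5,.3]); print("brass px",u.round(2),v.round(2),len(xx),"plane mm",r.x[0]*10,"ang",r.x[1].round(4),"zoompx",((np.array([u,v])-c+w)*9).round())
        for x in(.002,.006,.01): 
            g=[least_squares(lambda a:[(f([x*100,a[0]])[0])],[.3]).x[0]]; print("  if plane",x,"ang by u",np.round(g,3))
    cv2.imwrite(f"pics/{name}.png",z)
    t=proj(p,o+R@[.006,0,.095-.072])[0]+sh; print("exp tip for plane 6 (0 ang) zoom",((t-c+w)*9).round())
    return im,s,p,R,o,c
if __name__=="__main__": run(sys.argv[1])
E
python3 solve.py s1
```

```text
t 8.35 eef [0.5325 0.2142 0.3574] [ 3.1410e+00 -4.0000e-04  1.2243e+00] F [-2.55 -1.48  5.87] tilt 0.0004 o [0.5327 0.2143 0.0679]
brass px 295.1 303.96 21 plane mm 8.596040723563027 ang 0.2493 zoompx [352. 342.]
  if plane 0.002 ang by u [0.34]
  if plane 0.006 ang by u [0.285]
  if plane 0.01 ang by u [0.23]
exp tip for plane 6 (0 ang) zoom [288. 385.]
```

View pics/s1.png

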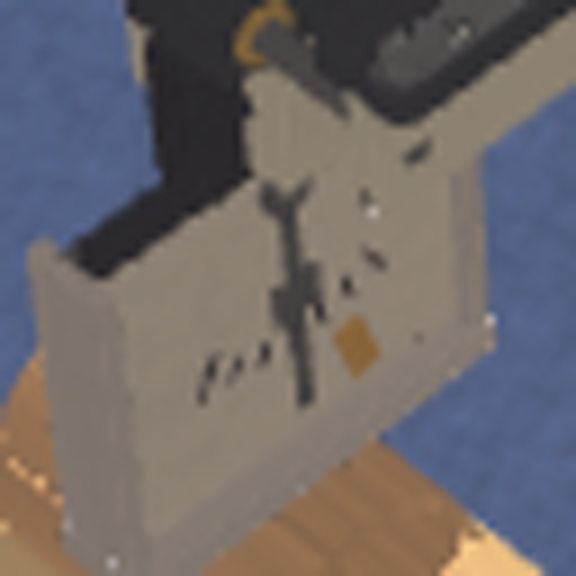

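```bash
python3 -m inch '[[[-0.0213,-0.0589,-0.0012,0.013,-0.0047,0],[-0.0426,-0.1179,-0.0048,0.0259,-0.0094,0],[-0.0638,-0.1766,-0.0108,0.0389,-0.0141,0],[-0.085,-0.235,-0.0191,0.0519,-0.0188,0],[-0.106,-0.2932,-0.0299,0.0648,-0.0234,0],[-0.1268,-0.3508,-0.043,0.0778,-0.0281,0],[-0.1268,-0.3508,-0.043,0.0778,-0.0281,0]]]'; python3 -m inch '[[[0,0,0,0,0,0],[0,0,0,0,0,0],[0,0,0,0,0,0],[0,0,0,0,0,0],[0,0,0,0,0,0],[0,0,0,0,0,0],[0,0,0,0,0,0],[0,0,0,0,0,0]]]';python3 -m inch '[[[0,0,0,0,0,0],[0,0,0,0,0,0],[0,0,0,0,0,0],[0,0,0,0,0,0],[0,0,0,0,0,0],[0,0,0,0,0,0],[0,0,0,0,0,0],[0,0,0,0,0,0]]]'
python3 solve.py s2
```

```text
t: 9.22
eef_pos: [0.5069, 0.1432, 0.348]
ee_rot: [3.141, -0.261, 1.223]
force: [-1.3, -0.7, -1.3]
width: 0.0182
t: 10.22
eef_pos: [0.5073, 0.1441, 0.3481]
ee_rot: [3.141, -0.259, 1.225]
force: [-1.4, -4.4, 4.6]
width: 0.0177
t: 11.22
eef_pos: [0.5073, 0.144, 0.3481]
ee_rot: [3.141, -0.259, 1.225]
force: [-2.4, -5.1, 3.5]
width: 0.0175
t 11.275 eef [0.5073 0.144  0.3481] [ 3.1411 -0.2589  1.2248] F [-2.6  -5.46  4.65] tilt 0.2589 o [0.5325 0.2137 0.0683]
brass px 297.44 305.01 11 plane mm 10.946261821855805 ang 0.2175 zoompx [328. 378.]
  if plane 0.002 ang by u [0.334]
  if plane 0.006 ang by u [0.282]
  if plane 0.01 ang by u [0.23]
exp tip for plane 6 (0 ang) zoom [264. 397.]
```

View pics/s2.png

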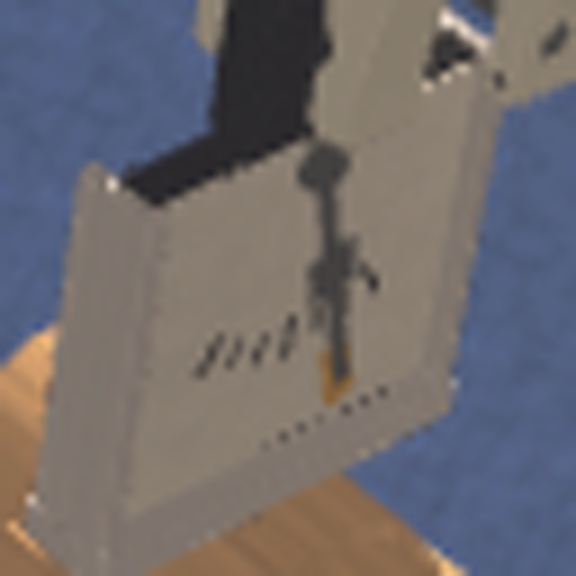

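```bash
python3 -m inch '[[[0,0,0.1,0,0,0],[0,0,0.2,0,0,-0.05],[0,0,0.2,0,0,-0.1],[0,0,0.2,0,0,-0.15],[0,0,0.2,0,0,-0.19],[0,0,0.2,0,0,-0.21],[0,0,0.2,0,0,-0.21],[0,0,0.2,0,0,-0.21]]]'; python3 -m inch '[[[0,0,0,0,0,0],[0,0,0,0,0,0],[0,0,0,0,0,0],[0,0,0,0,0,0],[0,0,0,0,0,0],[0,0,0,0,0,0],[0,0,0,0,0,0],[0,0,0,0,0,0]]]';python3 -m inch '[[[0,0,0,0,0,0],[0,0,0,0,0,0],[0,0,0,0,0,0],[0,0,0,0,0,0],[0,0,0,0,0,0]]]'
python3 solve.py s3
```

```text
t: 12.28
eef_pos: [0.5072, 0.1445, 0.3875]
ee_rot: [-3.141, -0.26, 0.566]
force: [-0.8, 0.3, -2.9]
width: 0.0176
t: 13.28
eef_pos: [0.5071, 0.1441, 0.3879]
ee_rot: [-3.142, -0.26, 0.564]
force: [-0.2, 0.1, -3.4]
width: 0.0176
t: 13.9
eef_pos: [0.5071, 0.1441, 0.3879]
ee_rot: [-3.142, -0.26, 0.564]
force: [-0.5, -0.2, -3.0]
width: 0.0177
t 13.95 eef [0.5071 0.1441 0.3879] [-3.1416 -0.2599  0.5644] F [ 0.05  0.52 -2.81] tilt 0.2599 o [0.57   0.1839 0.1081]
brass px 288.5 282.55 17 plane mm 11.839433573326698 ang 0.2721 zoompx [320. 383.]
  if plane 0.002 ang by u [0.283]
  if plane 0.006 ang by u [0.279]
  if plane 0.01 ang by u [0.274]
exp tip for plane 6 (0 ang) zoom [233. 366.]
```

View pics/s3.png

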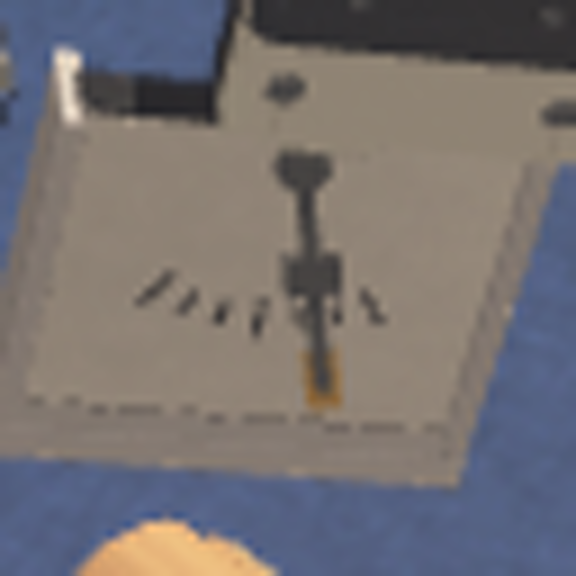

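Run:
```python
from h import *
im=arm.grab_frame("side")
cv2.imwrite("pics/s4.png",cv2.resize(im[272:294,276:302],None,fx=24,fy=24,interpolation=cv2.INTER_NEAREST))
for r in range(276,288):
    print(r,[int(x) for x in im[r,282:297,0]],[int(x) for x in im[r,282:297,2]])
```

```text
276 [115, 117, 117, 116, 96, 78, 67, 105, 115, 119, 119, 120, 115, 116, 119] [141, 143, 143, 141, 114, 88, 71, 126, 139, 145, 145, 146, 140, 139, 145]
277 [117, 117, 119, 119, 115, 90, 67, 105, 119, 120, 120, 118, 118, 118, 120] [143, 144, 144, 144, 140, 104, 71, 126, 145, 146, 146, 145, 145, 144, 146]
278 [117, 117, 119, 118, 117, 92, 67, 94, 105, 119, 120, 119, 119, 120, 120] [144, 143, 145, 144, 144, 107, 71, 109, 144, 145, 146, 145, 146, 146, 146]
279 [117, 117, 118, 118, 93, 67, 67, 67, 91, 119, 120, 120, 120, 120, 120] [143, 143, 144, 143, 142, 103, 71, 103, 145, 145, 147, 147, 146, 146, 146]
280 [118, 119, 118, 118, 101, 64, 66, 64, 89, 120, 120, 120, 121, 121, 121] [145, 144, 144, 144, 142, 105, 71, 103, 143, 146, 146, 146, 147, 147, 147]
281 [120, 120, 119, 118, 102, 63, 68, 66, 76, 119, 120, 120, 119, 120, 119] [146, 146, 145, 144, 143, 120, 72, 89, 142, 146, 146, 146, 146, 145, 147]
282 [119, 118, 118, 119, 102, 61, 67, 66, 74, 120, 119, 119, 120, 120, 120] [144, 144, 144, 145, 140, 122, 71, 87, 142, 146, 146, 146, 146, 146, 146]
283 [118, 119, 120, 119, 117, 60, 64, 64, 74, 120, 120, 119, 120, 120, 118] [144, 144, 146, 145, 145, 138, 101, 102, 142, 146, 146, 146, 146, 145, 145]
284 [118, 119, 120, 120, 118, 61, 61, 60, 62, 118, 118, 119, 119, 119, 119] [145, 145, 147, 146, 144, 140, 136, 135, 141, 144, 144, 146, 145, 146, 145]
285 [117, 117, 120, 119, 119, 99, 86, 99, 99, 117, 117, 119, 118, 117, 118] [143, 144, 146, 145, 144, 142, 141, 142, 143, 144, 143, 145, 144, 144, 144]
286 [100, 99, 100, 117, 101, 98, 97, 117, 116, 118, 119, 118, 118, 117, 118] [118, 119, 119, 142, 122, 121, 120, 144, 144, 145, 145, 145, 144, 143, 144]
287 [111, 112, 112, 114, 112, 112, 112, 97, 96, 98, 115, 99, 98, 99, 100] [130, 131, 131, 134, 132, 131, 132, 113, 114, 115, 137, 116, 117, 117, 119]
```

View pics/s4.png

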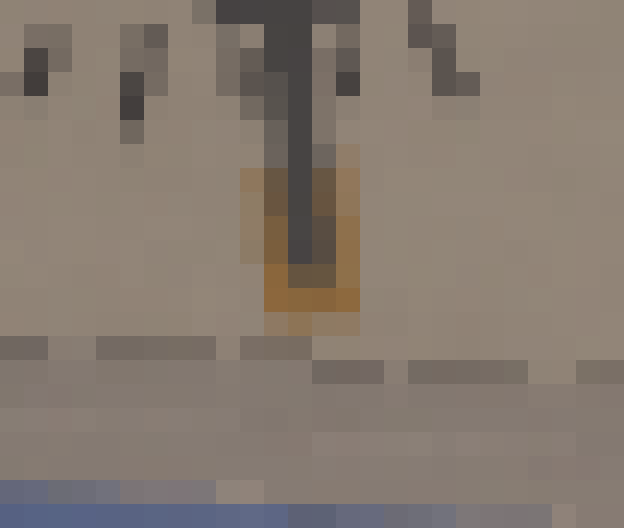

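```bash
python3 -m inch '[[[0,0,0,0,0,0.05],[0,0,0,0,0,0.1],[0,0,0,0,0,0.15],[0,0,0,0,0,0.19],[0,0,0,0,0,0.21],[0,0,-0.05,0,0,0.21],[0,0,-0.1,0,0,0.21],[0,0,-0.15,0,0,0.21]]]'; python3 -m inch '[[[0,0,-0.02,0,0,0],[0,0,-0.035,0,0,0],[0,0,-0.045,0,0,0],[0,0,-0.05,0,0,0],[0,0,-0.05,0,0,0],[0,0,-0.05,0,0,0],[0,0,-0.05,0,0,0],[0,0,-0.05,0,0,0]]]';python3 -m inch '[[[0,0,0,0,0,0],[0,0,0,0,0,0],[0,0,0,0,0,0],[0,0,0,0,0,0],[0,0,0,0,0,0],[0,0,0,0,0,0],[0,0,0,0,0,0],[0,0,0,0,0,0]]]'; python3 -m inch '[[[0,0,0,0,0,0],[0,0,0,0,0,0],[0,0,0,0,0,0],[0,0,0,0,0,0],[0,0,0,0,0,0],[0,0,0,0,0,0],[0,0,0,0,0,0],[0,0,0,0,0,0]]]'
python3 solve.py s5
python3 - <<'E'
from h import *
cv2.imwrite("pics/s6.png",arm.grab_frame("side"));print(arm.get_state()["force"])
E
```

```text
t: 15.0
eef_pos: [0.5069, 0.144, 0.3567]
ee_rot: [-3.141, -0.259, 1.223]
force: [0.4, 0.2, -3.5]
width: 0.0176
t: 16.0
eef_pos: [0.5072, 0.1441, 0.3482]
ee_rot: [3.141, -0.26, 1.224]
force: [-1.2, -1.4, 1.5]
width: 0.0172
t: 17.0
eef_pos: [0.5073, 0.1441, 0.3482]
ee_rot: [3.141, -0.26, 1.224]
force: [-2.6, -1.3, 4.8]
width: 0.0179
t: 18.0
eef_pos: [0.5073, 0.1441, 0.3481]
ee_rot: [3.141, -0.26, 1.224]
force: [-0.8, -1.2, 5.5]
width: 0.0179
t 18.05 eef [0.5073 0.1441 0.3481] [ 3.1412 -0.2602  1.2242] F [-1.46 -1.43  4.8 ] tilt 0.2602 o [0.5327 0.2141 0.0684]
brass px 297.24 304.84 16 plane mm 10.349425612186439 ang 0.2229 zoompx [326. 377.]
  if plane 0.002 ang by u [0.332]
  if plane 0.006 ang by u [0.279]
  if plane 0.01 ang by u [0.227]
exp tip for plane 6 (0 ang) zoom [262. 398.]
[-2.2628244  -0.79937611  4.91814821]
```

View pics/s5.png

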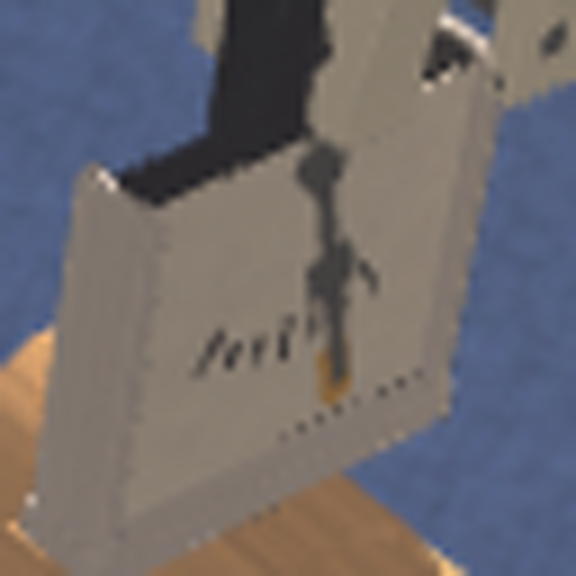

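View pics/s6.png

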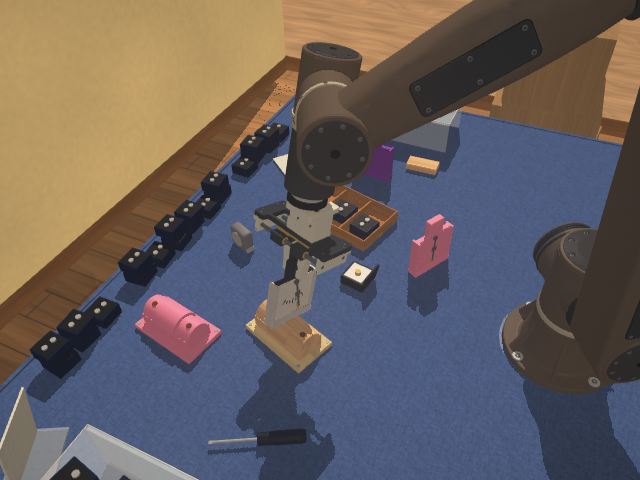

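Run:
```python
from station import arm
print(arm.get_state()["qd"].round(4)); print(arm.job_done())
```

```text
[-0.0019 -0.0012  0.0003  0.0001  0.0012 -0.0004]
the job is handed in; nothing more can be done
None
```

I took the gauge from the tray by its tab and stood it upright across the middle of the hump, with its dial turned towards the side camera. I then rocked it to a 0.26 rad lean and handed the job in still gripped there, at about 18 s of the 51 s allowed.

**Pointer on the index:** Before the final hold I lifted the gauge 40 mm and faced the dial straight at the side camera. The pointer tip lay within about 0.2 mm of the brass tab's middle at that lean. I set it back in the same pose, and the lean read 0.260 rad.

**Final hold:** The arm was motionless and pressing on the stud with about 8 N, taken from the change in wrist force. By the arm's pose, the gauge's underside was centred within about 1 mm of the hump's middle. In the last picture the other goods in view were where they started.

**What disagreed:**
- At the final pose the side camera views the dial at an angle, so the pointer looks slightly to the +y side of the tab. I put this down to parallax.
- My single-view estimates of the index angle from that oblique position ranged from about 0.22 to 0.28 rad. I trusted the face-on view instead.
- The gauge overlay in the side camera was also about 2 pixels off, which I put down to its calibration.

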